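Open the finishing oil

ROBOT

A 7-joint arm with a two-finger parallel gripper is mounted at the origin on the work surface. World frame = base frame: x ahead of the robot, y to its left, z up, the work surface at z = 0. Lengths are in m, angles in rad, forces in N, time in s.
With the tool pointing down it reaches from about 0.425 to 0.925 m from the base axis. Payload 6.8 kg.
Tool frame: the origin (TCP) lies at the very end of the fingers, on their centre line; the grasp point (between the pads) lies 19 mm behind it; z points along the fingers, y is the direction in which the jaws open and shut (so a half turn about z gives the same grasp; the last joint's range is limited). The gripper opens to 85 mm and grips with 20 to 120 N. Pads are 22 mm wide; open, the fingers measure 114 mm over their backs; the gripper's body (76 mm by 85 mm) begins 54 mm behind the grasp point. The pads swing forward as they close: fully open they stand 13 mm farther back than shut.
Start: joints at [-0.108, 0.477, 0.022, 1.555, -0.011, 1.109, -0.083], TCP at [0.675, 0, 0.211] pointing down, gripper open.
Joint ranges: [-2.96, 2.96], [-0.34, 2.1], [-1.41, 1.46], [0.24, 2.44], [-1.37, 4.51], [0.17, 1.92], [-2.96, 2.96]. Speed limits (rad/s): [2.39, 2.39, 3.14, 3.14, 3.14, 3.14, 3.14].

INTERFACE

Orientations are given as a unit quaternion [w, x, y, z].
In Python, from station import bot gives the robot as it stands.
- The arm moves only by the tool move_arm, never from a script. Its argument "commands" is text: rows parted by semicolons, each of 7 numbers parted by spaces: the opening, from 0 (shut) to 1 (fully open), then the shift along the tool's x, y, z in cm, then the turn, a rotation vector about the tool's x, y, z in degrees. In form: gripper tx ty tz rx ry rz; .... A call has 1 to 12 rows; each row shifts and turns the commanded pose from where the row before left it, along the tool's axes as they then stand; what a row does not reach is not made up. A row lasts 1/12 s, in which the tool goes at most 41.7 mm and 7.16 degrees, less where a joint would pass 70% of its speed; a pose out of reach is approached as far as the arm can. A call with a gripper value outside its range is refused whole. The fingers move at their own pace and stop on an object; "force" is the grip in N (left out, the last holds). Time passes only in rows, so rows that do not move let the fingers close. It gives the time, the measured TCP pose, the force and the opening at its end, in the units of the state.
- bot.get_obs(): the state, without advancing time (a new reading comes with each control period).
- bot.read_camera(name): name is "scene" or "side" or "wrist"; returns a dict with "img" (420x560x3 uint8, red, green, blue), "K" (3x3 intrinsics, pixels), "distortion" ([k1, k2, p1, p2, k3] as OpenCV has them; the pictures are not rectified), "rvec" (rotation vector, rad) and "tvec" (3), from world to camera coordinates, as OpenCV has them; the wrist camera has in their place "hand_eye" (4x4, takes a point from camera to tool coordinates, whose origin is the TCP and whose axes are the flange's). Camera axes: x right, y down, z forward; pixel columns grow to the right and rows downward; lengths in m; the calibration is good to about 2 mm. A picture is of the moment at which its call begins: read the wrist's pose just before it. There is no depth.
- bot.hand_in(): hands the job in, once; it reports no verdict.
The state is a dict: "t": time; "q": joint angles; "joint_vel": joint speeds; "joint_torque": joint torques, N m; "eef_pos": TCP position; "tool_rot": TCP orientation; "contact_force": force on the tool from outside, world axes, zero at the start; "torque": the same for the moment, N m; "gripper_width": opening from 0.0 (shut) to 1.0 (fully open).
Only numpy, scipy, OpenCV 4.12 (cv2) and the standard library are available. Lean on these libraries where they do the work, as an engineer would, in place of code of your own. Each camera call takes 0.05 s, during which the arm holds its last target. There are 200 camera calls.

TASK

Open the bottle of finishing oil, the amber one with the red safety cap: push the cap down, twist it anticlockwise while it is down, and lift it straight off. Leave the bottle standing in its rack and everything else on the bench as it is. Finish still gripping the cap, held level and still a few centimetres straight above the open mouth, so that drips fall back into the bottle.

Things in the scene. Friction and masses are not known exactly. Their poses are not given: they have to be found in the camera images.
- rack: Wooden bottle rack screwed to the bench: a block 120 mm (x) by 250 mm (y) by 35 mm high with two square wells 81 mm wide and 25 mm deep, their centres at y = +60 and -60 mm. Origin: centre of its underside, on the bench. It cannot move.
- bottle_oil: Square amber bottle of finishing oil (78 by 78 mm, body 130 mm high, red label band, 0.55 to 1 kg) loose in one of the wells, 1.5 mm of play all round. Origin: centre of its underside, z up, x square to a side. Sloping shoulders end 151 mm above the origin in a 42 mm bead (top at 155 mm); the round neck (34 mm) ends in the mouth at 186 mm. The closed cap's lower rim lies at 164 mm.
- cap_oil: Red ribbed push-and-turn safety cap on the amber bottle, a cup with closed top, 54 mm in diameter, 34 mm high, 40 g. Origin: centre of its lower rim, z up; closed, its x axis lies along the bottle's x. Three lugs lock it: unpressed, it hardly turns either way. Held down, it turns anticlockwise seen from above; from 37 degrees on it lifts off, near 80 it meets a stop: 60 is a good turn.
- cap_top (a point): Centre of the red cap's flat top, white turn arrows around it, 34 mm above the cap's lower rim. The cap is sprung: it starts to go down at about 5 N, must be down at least 3 mm (about 9.5 N) to turn, and bottoms at 5.5 mm (about 14 N).
- mouth (a point): Centre of the amber bottle's open mouth, at the rim of its neck, 186 mm above the bottle's underside; axes as the bottle's.
- bottle_thinner: The other bottle, same shape and height as the amber one, light grey with a blue cap and band, in the other well of the rack: to stay shut where it is. Origin: centre of its underside.
- doll: Turned wooden doll blank, 137 mm high, 56 mm wide, standing beyond the rack; bystander. Origin: centre of its underside.
- tin: Empty steel cup, 68 mm in diameter, 85 mm high, standing beyond the rack; bystander. Origin: centre of its underside.
- gouge: Turning gouge, 305 mm long and 30 mm thick, lying on the robot's side of the rack; bystander. Origin: on the bench under its middle; x runs along it, towards the blade.
Things that resemble listed ones, but are neither listed nor needed, are in the scene too. Of the things shaped like the cap_oil, the red one is meant.

How it is judged:
On the way, in this order (a step that is already met when the one before it is completed fails the run):
1. the red cap is pushed down against its spring, at least 2.5 mm (z of cap_oil in the frame of bottle_oil below 0.1615 m and horizontal distance between cap_oil and bottle_oil below 0.006 m), for 0.05 s.
2. the cap, still on the neck, is turned past its lugs (angle between the x axis of cap_oil and the x axis of bottle_oil, either way round above 0.6 rad and z of cap_oil in the frame of bottle_oil below 0.168 m and horizontal distance between cap_oil and bottle_oil below 0.006 m), for 0.05 s.
At the end, for the whole second after the job is handed in: Fingers grip the red cap, rim 15 to 150 mm above the amber mouth, within 25 mm of straight above, level within 15 degrees, still, off the bottle; both bottles down in their wells (4 mm, 3 degrees); doll and tin upright within 20 mm, gouge within 30 mm of their starts (z of cap_oil in the frame of mouth between 0.015 and 0.15 m and horizontal distance between cap_oil and mouth below 0.025 m and angle between cap_oil's own z axis and vertical below 0.26 rad and contact force between the fingers and cap_oil above 1 N and contact force between cap_oil and bottle_oil below 0.1 N and linear speed of cap_oil below 0.03 m/s and z of each of bottle_oil, bottle_thinner in the frame of rack below 0.014 m and angle between each of bottle_oil, bottle_thinner's own z axis and vertical below 0.06 rad and distance of each of doll, tin from where it was at the start of the episode below 0.02 m and angle between each of doll, tin's own z axis and vertical below 0.2 rad and distance of gouge from where it was at the start of the episode below 0.03 m); the arm keeps its last pose, push and grip.
It fails at once if the amber bottle is pulled more than 15 mm up out of its well or tipped by more than 10 degrees (z of bottle_oil in the frame of rack above 0.025 m or angle between bottle_oil's own z axis and vertical above 0.17 rad).
It fails at once if the other bottle is lifted by more than 15 mm or tipped by more than 10 degrees (z of bottle_thinner in the frame of rack above 0.025 m or angle between bottle_thinner's own z axis and vertical above 0.17 rad).
It fails at once if the doll or the tin is knocked over, or they or the gouge are shoved more than 50 mm (angle between any of doll, tin's own z axis and vertical above 0.5 rad or distance of any of doll, tin, gouge from where it was at the start of the episode above 0.05 m).
It also fails if it takes over 35 s, if anything falls off the work surface, if the arm or the gripper's body presses on something with over 40 N, if the wrist force passes 120 N, or if a joint passes its speed limit or range.

## Working session

There is one attempt and no reset: what is moved stays moved. The work goes in short steps, Python scripts to look and compute and a tool call to move; the robot and the scene stay as the last step left them, time stands still between calls to the robot, and variables do not carry over. Pictures are saved under pics/ and viewed, about 8 in all and at most 12, crops included, and the job is handed in when it is done.

Besides the shell and the picture viewer there is one more tool, called after "Emit:" by a JSON object that holds its "method" and its "body". move_arm: Moves the arm, as the interface text tells. Its arguments: {"type":"object","properties":{"commands":{"type":"string"},"force":{"type":"number"}},"required":["commands"]}

```bash
mkdir -p pics
cat > h.py <<'E'
import cv2,numpy as np
from station import bot
def snap(n,tag):
    c=bot.read_camera(n); cv2.imwrite(f'pics/{n}_{tag}.png',c['img'][:,:,::-1]); np.savez(f'pics/{n}_{tag}.npz',**{k:np.array(v) for k,v in c.items()}); return c
def ray(c,px):
    u=cv2.undistortPoints(np.array([[px]],float),np.array(c['K']),np.array(c['distortion'])).ravel()
    R=cv2.Rodrigues(np.array(c['rvec'],float))[0]; o=-R.T@np.array(c['tvec']).ravel()
    d=R.T@np.array([u[0],u[1],1.]); return o,d/np.linalg.norm(d)
def onz(c,px,z):
    o,d=ray(c,px); return o+d*(z-o[2])/d[2]
def proj(c,p):
    return cv2.projectPoints(np.array(p,float).reshape(-1,1,3),np.array(c['rvec'],float),np.array(c['tvec'],float),np.array(c['K']),np.array(c['distortion']))[0].reshape(-1,2)
E
python3 - <<'E'
from h import *
a=snap('scene','0');b=snap('side','0');w=snap('wrist','0')
for c in(a,b):
    print(ray(c,(280,210)))
cv2.imwrite('pics/all0.png',cv2.resize(np.hstack([a['img'],b['img']])[:,:,::-1],(800,300)))
print(bot.get_obs())
E
```

```text
(array([0.9904604 , 0.30128905, 0.90734193]), array([-0.43814769, -0.32069226, -0.83975179]))
(array([0.44186782, 0.58571595, 0.89421806]), array([ 0.14780929, -0.60593198, -0.78166416]))
{'t': 0.15, 'q': array([-0.10813272,  0.47762584,  0.0223563 ,  1.55620038, -0.01150977,
        1.10932536, -0.08311567]), 'joint_vel': array([-0.00053655, -0.00208413,  0.00012794, -0.00364309, -0.00123397,
        0.00069005,  0.00157209]), 'joint_torque': array([ 1.55385478e-03, -5.96924365e+01,  1.60940632e+00, -2.81490952e+01,
        1.26662746e-02,  6.56643446e-03,  5.58682734e-05]), 'eef_pos': array([6.74513931e-01, 1.09930681e-05, 2.09948924e-01]), 'tool_rot': array([-4.70644862e-04,  7.07098761e-01,  7.07114440e-01, -5.38740393e-04]), 'contact_force': array([-0.30056604,  0.08063453, -0.39486338]), 'torque': array([ 0.06060446,  0.03243712, -0.05100742]), 'gripper_width': 1.0023272492622146}
```

View pics/scene_0.png

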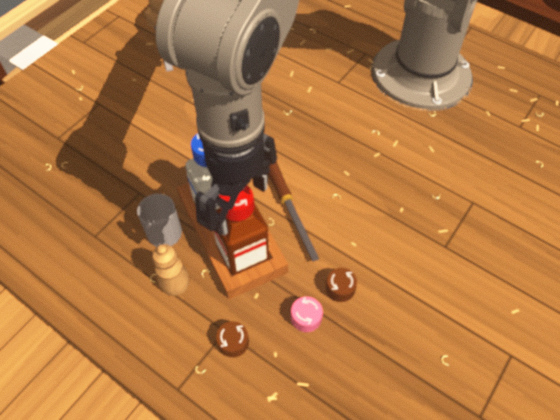

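View pics/side_0.png

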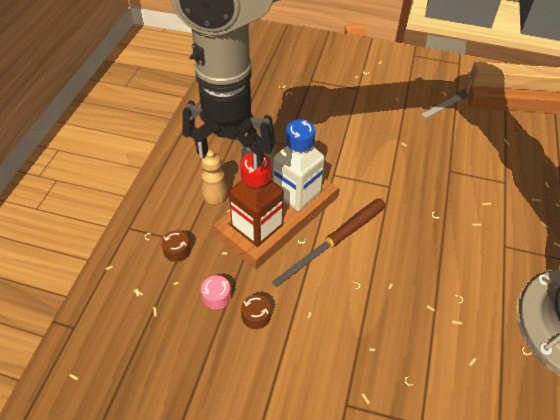

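Candidates: the red cap on the amber bottle (scene 237,203; side 256,170); loose brown caps (scene 341,283 and 232,338), a loose pink cap (306,313), and the blue cap on the grey bottle (200,150). By the description I choose the red one on the amber bottle. The gripper hides part of it, so I raise the arm first.

Emit:
{"method": "move_arm", "body": {"commands": "1 0 0 -3 0 0 0;1 0 0 -3 0 0 0;1 0 0 -3 0 0 0;1 0 0 0 0 0 0;1 0 0 0 0 0 0"}}

```text
t: 0.57
eef_pos: [0.676, 0.0, 0.3028]
tool_rot: [0.001, 0.707, 0.707, 0.002]
contact_force: [-0.6, -0.4, -0.7]
gripper_width: 0.999
```

Run:
```python
from h import *
o=bot.get_obs(); w=snap('wrist','1'); a=snap('scene','1'); b=snap('side','1')
np.save('pics/obs1.npy',o,allow_pickle=True)
print(o['eef_pos'],o['tool_rot'],w['hand_eye'])
def red(c):
    h=cv2.cvtColor(c['img'],cv2.COLOR_RGB2HSV); m=cv2.inRange(h,(0,200,120),(4,255,255))|cv2.inRange(h,(174,200,120),(180,255,255))
    n,l,s,ce=cv2.connectedComponentsWithStats(m)
    return [(s[i].tolist(),ce[i].round(1).tolist()) for i in range(1,n) if s[i][4]>40]
for c in(a,b,w): print(red(c))
cr=lambda c,x,y:cv2.resize(c['img'][y:y+150,x:x+130],(390,450),interpolation=cv2.INTER_CUBIC)
cv2.imwrite('pics/crop1.png',np.hstack([cr(a,170,150),cr(b,190,130)])[:,:,::-1])
```

```text
[6.76013073e-01 1.67410754e-05 3.02752851e-01] [0.00125587 0.7071582  0.70705263 0.00150859] [[ 2.30149301e-04 -9.63232135e-01 -2.68670431e-01  6.75993013e-02]
 [ 9.99999958e-01  1.74717943e-04  2.30227621e-04 -4.43713678e-04]
 [-1.74821098e-04 -2.68670473e-01  9.63232135e-01 -1.64108515e-01]
 [ 0.00000000e+00  0.00000000e+00  0.00000000e+00  1.00000000e+00]]
[([220, 183, 34, 38, 795], [236.9, 203.5])]
[([241, 153, 30, 34, 735], [255.4, 170.7]), ([261, 205, 21, 19, 57], [270.8, 214.2]), ([231, 206, 22, 18, 52], [241.3, 214.3])]
[([241, 164, 49, 25, 75], [264.8, 176.1]), ([205, 204, 68, 73, 3278], [238.9, 239.3])]
```

View pics/crop1.png

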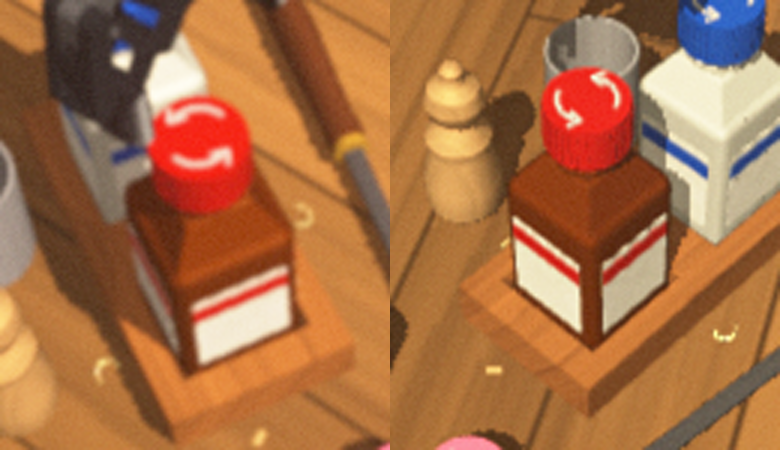

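View pics/wrist_1.png

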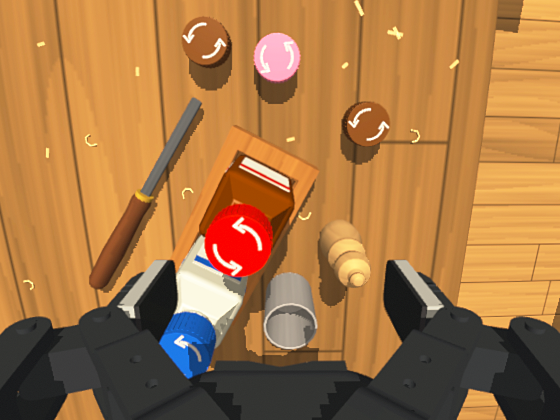

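The crops show the red cap with white arrows on the amber bottle (top near scene 237,196; side 256,163; wrist 238,240). The doll and tin are near its right side. Next I triangulate and get the rack yaw.

```bash
cat >> h.py <<'E'
from scipy.spatial.transform import Rotation as Ro
def wristcam(w,o):
    q=o['tool_rot']; T=np.eye(4); T[:3,:3]=Ro.from_quat([q[1],q[2],q[3],q[0]]).as_matrix(); T[:3,3]=o['eef_pos']
    C=np.linalg.inv(T@np.array(w['hand_eye'])); c=dict(w); c['rvec']=cv2.Rodrigues(C[:3,:3])[0]; c['tvec']=C[:3,3]; return c
def tri(cs,ps):
    A=np.zeros((3,3));b=np.zeros(3);L=[]
    for c,p in zip(cs,ps):
        o,d=ray(c,p);P=np.eye(3)-np.outer(d,d);A+=P;b+=P@o;L.append((P,o))
    x=np.linalg.solve(A,b); return x,[np.linalg.norm(P@(x-o))*1000 for P,o in L]
def arrows(c,box):
    x,y,w,h=box; s=c['img'][y:y+h,x:x+w].astype(int)
    m=((s[:,:,1]>120)&(s[:,:,2]>110)&(s[:,:,0]>150)).astype(np.uint8)
    p=cv2.findNonZero(m); return np.array(cv2.minEnclosingCircle(p)[0])+[x,y], cv2.boundingRect(p), p.reshape(-1,2).mean(0)+[x,y]
E
python3 - <<'E'
from h import *
L=lambda n:dict(np.load(f'pics/{n}_1.npz'))
a,b,w=L('scene'),L('side'),L('wrist'); o=np.load('pics/obs1.npy',allow_pickle=True).item()
w=wristcam(w,o)
bx=[(222,184,30,24),(242,154,28,20),(208,208,60,66)]
ps=[]
for c,x in zip((a,b,w),bx):
    r=arrows(c,x); print(r); ps.append((r[0]+r[2])/2); print(onz(c,ps[-1],.208))
print(tri([a,b],ps[:2]),tri([a,b,w],ps))
p,q=onz(w,(236,127),.035),onz(w,(317,172),.035)
print(p,q,np.linalg.norm(p-q),np.degrees(np.arctan2(*(q-p)[1::-1])))
for z,nm,px in[(.085,'tin',(291,330)),(.137,'doll',(356,281)),(.208,'blue',(188,340)),(.03,'gouge tip',(195,101)),(.03,'gouge end',(97,283))]: print(nm,onz(w,px,z))
m=w['img'].copy(); 
g=cv2.cvtColor(w['img'],cv2.COLOR_RGB2GRAY)
E
```

```text
(array([234., 194.]), (0, 0, 25, 22), array([234.2987013 , 194.04545455]))
[ 0.64335204 -0.04131121  0.208     ]
(array([256.        , 160.36111116]), (2, 0, 25, 19), array([255.32954545, 161.98863636]))
[ 0.64116875 -0.03982583  0.208     ]
(array([228.26283455, 246.98100662]), (0, 9, 54, 57), array([234.34392523, 248.7046729 ]))
[ 0.63723963 -0.03978154  0.208     ]
(array([ 0.64198629, -0.04261928,  0.2050927 ]), [np.float64(0.1155968728090802), np.float64(0.11559687280911694)]) (array([ 0.64024545, -0.04152321,  0.20591771]), [np.float64(2.163560893291442), np.float64(1.4731404533157757), np.float64(3.4219262265856734)])
[0.62344725 0.04515752 0.035     ] [ 0.72272463 -0.00997578  0.035     ] 0.11355913804091616 -29.04543258507817
tin [ 0.69030547 -0.20299069  0.085     ]
doll [ 0.75570172 -0.10688536  0.137     ]
blue [ 0.59586247 -0.12635002  0.208     ]
gouge tip [0.57432511 0.07594315 0.03      ]
gouge end [ 0.41940836 -0.16755615  0.03      ]
```

```bash
cat >> h.py <<'E'
def capmask(c,box):
    x,y,w,h=box; h_=cv2.cvtColor(c['img'],cv2.COLOR_RGB2HSV); m=cv2.inRange(h_,(0,190,110),(4,255,255))|cv2.inRange(h_,(174,190,110),(180,255,255))
    k=np.zeros_like(m);k[y:y+h,x:x+w]=m[y:y+h,x:x+w]
    cs=cv2.findContours(k,cv2.RETR_EXTERNAL,cv2.CHAIN_APPROX_NONE)[0]; hull=cv2.convexHull(max(cs,key=cv2.contourArea))
    f=cv2.drawContours(np.zeros_like(m),[hull],-1,255,-1); return hull,f
def topc(c,box):
    hull,f=capmask(c,box); f=cv2.erode(f,np.ones((3,3)))
    i=c['img'].astype(int); m=((i[:,:,1]>90)&(i[:,:,0]>140)&(f>0)).astype(np.uint8)
    p=cv2.findNonZero(m); return np.array(cv2.fitEllipse(p)[0]),np.array(cv2.minEnclosingCircle(p)[0]),p.reshape(-1,2).mean(0),len(p),hull
E
python3 - <<'E'
from h import *
L=lambda n:dict(np.load(f'pics/{n}_1.npz'))
a,b,w=L('scene'),L('side'),L('wrist'); o=np.load('pics/obs1.npy',allow_pickle=True).item()
w=wristcam(w,o); P=[]
for c,x in zip((a,b,w),[(215,178,45,48),(236,148,40,42),(200,200,80,82)]):
    e,m,ce,n,h=topc(c,x); print(e,m,ce,n,[onz(c,t,.208)[:2].round(4) for t in(e,m,ce)]); P.append(ce)
    # silhouette midpoint check: hull minRect extremes cast to mid-height
    print(' mid',onz(c,cv2.minEnclosingCircle(h)[0],.191).round(4))
print(tri([a,b],P[:2]),tri([a,b,w],P))
v=w['img'][190:290,180:300]; cv2.imwrite('pics/w.png',cv2.resize(v,(720,600),interpolation=cv2.INTER_CUBIC)[:,:,::-1])
E
```

```text
[236.42242432 195.15625   ] [236.  196.5] [236.58333333 195.86111111] 180 [array([ 0.643 , -0.0371]), array([ 0.6453, -0.0361]), array([ 0.6439, -0.0361])]
 mid [ 0.6449 -0.0387  0.191 ]
[255.32489014 162.93057251] [255.11224365 162.61734009] [254.91578947 163.04210526] 95 [array([ 0.6405, -0.0356]), array([ 0.6411, -0.0362]), array([ 0.6411, -0.0352])]
 mid [ 0.641  -0.0357  0.191 ]
[236.79821777 246.19186401] [237.5 246. ] [237.44716981 245.73773585] 530 [array([ 0.6417, -0.0384]), array([ 0.6422, -0.0382]), array([ 0.6422, -0.038 ])]
 mid [ 0.6415 -0.0397  0.191 ]
(array([ 0.64211261, -0.03783458,  0.20475839]), [np.float64(0.20875104614523385), np.float64(0.20875104614521423)]) (array([ 0.64196073, -0.03857343,  0.20439242]), [np.float64(0.6955915935345024), np.float64(0.2515720595570829), np.float64(0.8367036930497656)])
```

View pics/w.png

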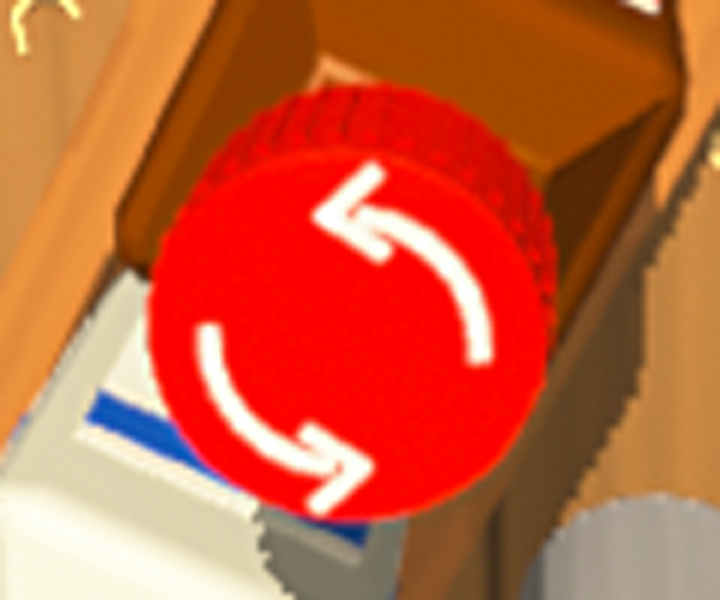

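The arrows sit on the top, with the cap centre at about (0.642, -0.037). That matches across three views within 1 mm, and z 0.205 against the expected 0.208. I move above it, descend around it and leave the jaws open to check.

Emit:
{"method": "move_arm", "body": {"commands": "1 -2 -1.7 0 0 0 0;1 -1.7 -1.7 0 0 0 0;1 0 0 3 0 0 0;1 0 0 3 0 0 0;1 0 0 3 0 0 0;1 0 0 2 0 0 0;1 0 0 2 0 0 0;1 0 0 0 0 0 0;1 0 0 0 0 0 0", "force": 60}}

```text
t: 1.47
eef_pos: [0.6396, -0.0369, 0.1688]
tool_rot: [-0.002, 0.707, 0.707, -0.002]
contact_force: [-0.1, -0.2, 1.0]
gripper_width: 0.998
```

Run:
```python
from h import *
o=bot.get_obs(); w=snap('wrist','2'); b=snap('side','2'); a=snap('scene','2'); np.save('pics/obs2.npy',o,allow_pickle=True)
print(o['t'],o['eef_pos'],o['tool_rot'],o['contact_force'],o['q'])
cr=lambda c,x,y:cv2.resize(c['img'][y:y+120,x:x+130],(390,360),interpolation=cv2.INTER_CUBIC)
cv2.imwrite('pics/c2.png',np.hstack([cr(b,190,100),cv2.resize(w['img'],(410,360))])[:,:,::-1])
```

```text
1.4667 [ 0.63955424 -0.03694031  0.16883759] [-0.00151165  0.70708423  0.70712599 -0.00156274] [-0.10441614 -0.1703577   0.96867188] [-0.05947519  0.46208861  0.02707988  1.6814044  -0.01441742  1.00264112
 -0.02736439]
```

View pics/c2.png

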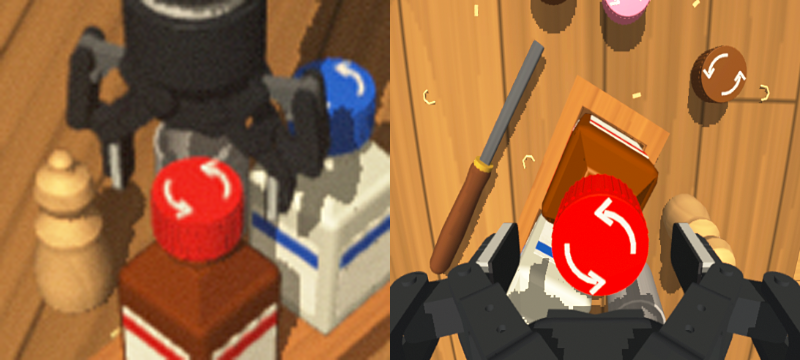

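The fingers stand on either side of the cap (side crop: tips at 118,183 and 285,207, cap at 198,190). I check the centring numerically.

Run:
```python
from h import *
L=lambda n:dict(np.load(f'pics/{n}_2.npz'))
b,a=L('side'),L('scene');o=np.load('pics/obs2.npy',allow_pickle=True).item();w=wristcam(L('wrist'),o)
e=o['eef_pos']
for s in(-1,1): print(proj(b,[[e[0]+s*.0425,e[1],.182],[e[0]+s*.057,e[1],.182]]))
print(proj(b,[.642,-.037,.206]),proj(w,[.642,-.037,.206]))
i=w['img']; 
e1,m,ce,n,h=topc(w,(380-390+390-280,180,130,180)); print(e1,m,ce,n,onz(w,e1,.207),onz(w,m,.207),onz(w,ce,.207), onz(w,cv2.minEnclosingCircle(h)[0],.197))
e1,m,ce,n,h2=topc(b,(236,145,40,45)); print(onz(b,e1,.207),onz(b,m,.207),onz(b,ce,.207),tri([b,w],[ce,topc(w,(100,180,130,180))[2]]))
```

```text
[[279.26684678 177.5334671 ]
 [287.19112521 179.23876132]]
[[233.62351641 167.73385144]
 [225.97959939 166.09650628]]
[[254.75850197 162.99524278]] [[286.82581022 282.44063389]]Traceback (most recent call last):
  File "<stdin>", line 8, in <module>
  File "h.py", line 34, in topc
    p=cv2.findNonZero(m); return np.array(cv2.fitEllipse(p)[0]),np.array(cv2.minEnclosingCircle(p)[0]),p.reshape(-1,2).mean(0),len(p),hull
                                          ~~~~~~~~~~~~~~^^^
cv2.error: OpenCV(4.12.0) /io/opencv/modules/imgproc/src/shapedescr.cpp:356: error: (-215:Assertion failed) n >= 0 && (depth == CV_32F || depth == CV_32S) in function 'fitEllipseNoDirect'
```

Run:
```python
from h import *
L=lambda n:dict(np.load(f'pics/{n}_2.npz'))
b,a=L('side'),L('scene');o=np.load('pics/obs2.npy',allow_pickle=True).item();w=wristcam(L('wrist'),o)
P=[]
for c,x in((w,(210,195,160,160)),(b,(236,148,40,42)),(a,(215,178,45,48))):
    e1,m,ce,n,h=topc(c,x); print(ce,n,*[onz(c,t,.207)[:2].round(4) for t in(e1,m,ce)]); P.append(ce)
print(tri([w,b,a],P),tri([w,b],P[:2]))
```

```text
[287.92515476 286.15362971] 1777 [ 0.6418 -0.0387] [ 0.6425 -0.0383] [ 0.6424 -0.0381]
[255.06122449 162.98979592] 98 [ 0.6408 -0.0367] [ 0.6413 -0.037 ] [ 0.6412 -0.0363]
[238.36551724 197.48965517] 145 [ 0.6428 -0.0384] [ 0.6429 -0.0353] [ 0.6442 -0.0324]
(array([ 0.64221015, -0.03641946,  0.20556295]), [np.float64(2.1921817663707253), np.float64(1.1181957963536047), np.float64(3.0748150178075693)]) (array([ 0.6425837 , -0.04075004,  0.20209432]), [np.float64(0.06546465796601485), np.float64(0.06546465796593508)])
```

Emit:
{"method": "move_arm", "body": {"commands": "1 -0.1 0.25 0 0 0 0;0.5 0 0 0 0 0 0;0.4 0 0 0 0 0 0;0.4 0 0 0 0 0 0;0.4 0 0 0 0 0 0;0.4 0 0 0 0 0 0;0.4 0 0 0 0 0 0;0.4 0 0 0 0 0 0", "force": 60}}

```text
t: 2.28
eef_pos: [0.6435, -0.0381, 0.1713]
tool_rot: [0.0, 0.707, 0.707, 0.0]
contact_force: [-3.3, 0.4, 4.7]
gripper_width: 0.606
```

Emit:
{"method": "move_arm", "body": {"commands": "0.3 0 0 0 0 0 0;0.3 0 0 0.2 0 0 0;0.3 0 0 0.2 0 0 0;0.3 0 0 0.1 0 0 0;0.3 0 0 0 0 0 0;0.3 0 0 0 0 0 0", "force": 90}}

```text
t: 2.78
eef_pos: [0.6439, -0.0381, 0.1674]
tool_rot: [0.0, 0.707, 0.707, 0.0]
contact_force: [-4.8, -0.3, 11.1]
gripper_width: 0.591
```

Emit:
{"method": "move_arm", "body": {"commands": "0.3 0 -0.1 0.1 0 0 0;0.3 0 0 0.1 0 0 0;0.3 0 0 0 0 0 0;0.3 0 0 0 0 0 0"}}

```text
t: 3.12
eef_pos: [0.6436, -0.038, 0.1665]
tool_rot: [0.001, 0.707, 0.707, 0.001]
contact_force: [-5.8, -0.5, 16.5]
gripper_width: 0.59
```

Emit:
{"method": "move_arm", "body": {"commands": "0.3 0 0 0 0 0 -5;0.3 0 0 0 0 0 -5;0.3 0 0 0 0 0 -5;0.3 0 0 0 0 0 -5;0.3 0 0 0 0 0 0;0.3 0 0 0 0 0 0"}}

```text
t: 3.62
eef_pos: [0.6441, -0.038, 0.1665]
tool_rot: [0.002, 0.573, 0.819, 0.001]
contact_force: [-3.0, 0.3, 15.6]
gripper_width: 0.59
```

Run:
```python
from h import *
o=bot.get_obs(); print(o['torque'],o['contact_force'])
w=snap('wrist','3'); cv2.imwrite('pics/c3.png',w['img'][150:420,130:430,::-1])
```

```text
[-0.01460072  0.84207817  0.12732897] [-2.96018489  0.29885545 15.60879982]
```

View pics/c3.png

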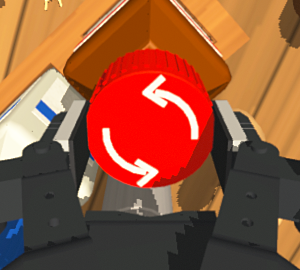

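The cap turns with the gripper: the arrows keep their place between the jaws while the bottle rotates in view. I continue to 60 degrees.

Emit:
{"method": "move_arm", "body": {"commands": "0.3 0 0 0 0 0 -5;0.3 0 0 0 0 0 -5;0.3 0 0 0 0 0 -5;0.3 0 0 0 0 0 -5;0.3 0 0 0 0 0 -5;0.3 0 0 0 0 0 -5;0.3 0 0 0 0 0 -5;0.3 0 0 0 0 0 -5;0.3 0 0 0 0 0 0;0.3 0 0 0 0 0 0"}}

```text
t: 4.5
eef_pos: [0.6442, -0.0375, 0.1665]
tool_rot: [0.002, 0.258, 0.966, 0.001]
contact_force: [-4.2, 1.0, 14.9]
gripper_width: 0.596
```

Run:
```python
from h import *
o=bot.get_obs(); print(o['torque'],o['contact_force'],o['q'])
w=snap('wrist','4'); cv2.imwrite('pics/c4.png',w['img'][150:420,130:430,::-1])
```

```text
[0.02611403 0.73330625 0.1483899 ] [-4.1550014   0.9902159  14.89018552] [ 0.11219048  0.47687204 -0.20564133  1.66632507  0.11093589  1.00550319
  0.91772625]
```

View pics/c4.png

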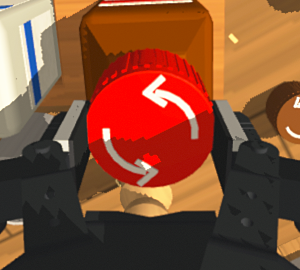

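The cap has turned 60 degrees against the bottle: the arrows are fixed relative to the jaws, and the bottle is now square to the view. I lift straight and slowly.

Emit:
{"method": "move_arm", "body": {"commands": "0.3 0 0 -0.3 0 0 0;0.3 0 0 -0.4 0 0 0;0.3 0 0 -0.5 0 0 0;0.3 0 0 -0.5 0 0 0;0.3 0 0 0 0 0 0"}}

```text
t: 4.97
eef_pos: [0.6429, -0.038, 0.1815]
tool_rot: [0.001, 0.259, 0.966, 0.0]
contact_force: [0.1, 0.2, 0.1]
gripper_width: 0.593
```

Emit:
{"method": "move_arm", "body": {"commands": "0.3 0 0 -0.7 0 0 0;0.3 0 0 -0.7 0 0 0;0.3 0 0 -0.8 0 0 0;0.3 0 0 -1 0 0 0;0.3 0 0 -1 0 0 0;0.3 0 0 -1 0 0 0;0.3 0 0 -0.5 0 0 0;0.3 0 0 0 0 0 0;0.3 0 0 0 0 0 0;0.3 0 0 0 0 0 0"}}

```text
t: 5.8
eef_pos: [0.6421, -0.038, 0.2372]
tool_rot: [-0.0, 0.259, 0.966, -0.0]
contact_force: [0.1, 0.0, -0.5]
gripper_width: 0.588
```

Run:
```python
from h import *
o=bot.get_obs(); print(o['t'],o['eef_pos'],o['tool_rot'],o['torque'],o['contact_force'],abs(o['joint_vel']).max())
b=snap('side','5');a=snap('scene','5');w=wristcam(snap('wrist','5'),o)
for nm,c,x in(('side',b,(225,110,65,62)),('wrist',w,(190,220,180,150))):
    e1,m,ce,n,h=topc(c,x); z=o['eef_pos'][2]+.036; print(nm,n,onz(c,ce,z))
print('mouth proj',proj(b,[.642,-.038,.196]),proj(a,[.642,-.038,.196]))
cr=lambda c,x,y:cv2.resize(c['img'][y:y+150,x:x+130],(390,450),interpolation=cv2.INTER_CUBIC)
cv2.imwrite('pics/c5.png',np.hstack([cr(a,150,150),cr(b,190,80)])[:,:,::-1])
```

```text
5.8 [ 0.64213887 -0.03804839  0.23719188] [-4.23576611e-04  2.58825909e-01  9.65923882e-01 -1.52456631e-04] [-0.01299221  0.04184202  0.03427595] [ 0.06230464  0.01505236 -0.54290049] 0.006159626549387733
side 94 [ 0.63764584 -0.02278092  0.27319188]
wrist 1625 [ 0.64042319 -0.03688872  0.27319188]
mouth proj [[255.01057027 166.51183808]] [[236.88804124 198.77190916]]
```

View pics/c5.png

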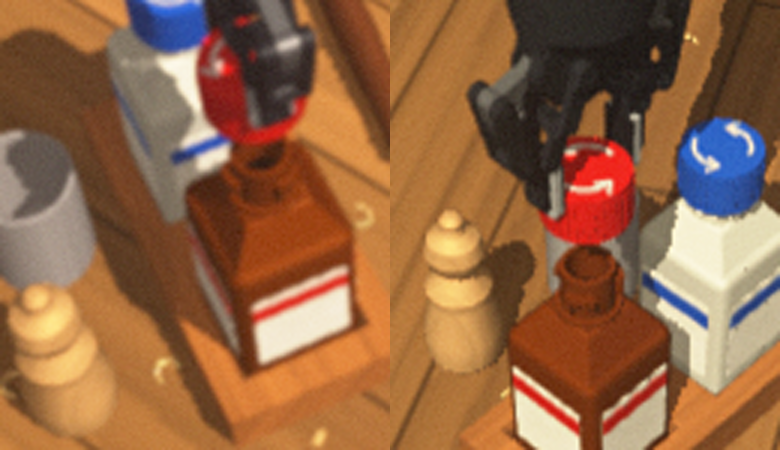

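The red cap is held above the open mouth (side crop: cap at 590,190, mouth at 588,265). The bottles, doll and tin look undisturbed. I hand the job in.

Run:
```python
from station import bot
print(bot.hand_in()); o=bot.get_obs(); print(o['t'],o['eef_pos'],o['gripper_width'])
```

```text
the job is handed in; nothing more can be done
None
the job is handed in; nothing more can be done
```

The red cap is off the amber bottle, and I handed the job in with the gripper still holding it. I gripped the cap at 90 N and pushed it down until the wrist force read about 16 N. I then turned it 60° anticlockwise while it was down and lifted it straight up.

**Last checks, at 5.8 s:**
- **Cap position:** The TCP was at (0.642, -0.038, 0.237), with the tool vertical and still. By the arm's height, the cap's rim is about 45 mm above the mouth. The wrist camera puts the cap within about 2 mm of straight above it.
- **Forces:** The force on the wrist was about 0.5 N, roughly the cap's weight, so the cap is free of the bottle.
- **Surroundings:** The last pictures show the open mouth where it was calculated to be. Both bottles are standing in their wells, and the doll and tin are upright where they were. The gouge was not checked again after the descent; nothing was moved near it.

**Disagreements:**
- In the last pictures, the side camera placed the cap about 15 mm from where the wrist camera did. A finger hid part of the arrows I was measuring from, so I set that value aside.
- Early estimates of the cap's height came out 2 to 4 mm below the expected 0.208 m; one two-camera estimate was 6 mm low.

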